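Prop the onion box open on its stay to air

TASK

The small wooden onion box has been emptied and wiped out and should be left ajar to air. Lift its lid right back until it leans past upright and stays there, swing the prop stay that lies inside along the front wall up past upright until it leans on its stop, then bring the lid down, without dropping it, so that it rests on the tip of the stay. Leave the kitchen things standing round it where they are.

Things in the scene. Friction and masses are not known exactly. Their poses are not given: they have to be found in the camera images.
- onion_box: wooden box, 120 mm deep (its x), 220 mm long (its y), 90 mm high without lid, walls 10 mm, empty, fixed. Origin: centre of its underside. Its x axis points from the front wall (rail handle) to the back wall (brass hinges), z up. Its front faces the hob (right), turned a little to the robot; the lid opens to the left. Wall cabinet and microwave hang 470 mm up, a fridge stands at the robot's left
- lid (a joint): lid angle, rad: 0 shut, 1.57 upright, 1.72 leaning back on its hinge stop, where it stays by itself; below about 1.5 it falls shut when let go; about 0.65 when resting on the raised stay. The lid (0.2 to 0.4 kg, 123 mm from hinge to front edge, 224 mm wide, 12 mm thick) turns about the box's y axis through lid_hinge; opening carries its front edge up, then over towards box +x
- lid_hinge (a point): middle of the lid's hinge axis: in the box's frame at x +60, y 0, z 90 mm
- lid_rail (a point): middle of the lid's rail handle: a round wooden rod, 16 mm thick, parallel to the hinge, on two lugs before the lid's front edge (112 mm free between them); when shut 163 mm in front of and 8 mm above the hinge axis; 40 mm from rod axis to lid edge, so a finger fits between. Pinched along the box's x it can turn in the fingers as the lid swings. Moves with the lid
- stay (a joint): prop stay angle a, rad: 0 lying level inside the front wall, 12 mm below the rim, pointing to box +y; 1.57 up; 1.745 leaning outwards on its stop, where it stays by itself (before 1.57 it falls back). Steel bar 5 x 10 mm, round rubber tip (12 mm thick) 75 mm from the pivot. Its plane leans 12 degrees to the hinge: direction (0.208 sin a, cos a, 0.978 sin a) in box axes
- stay_pivot (a point): the stay's pivot: in the box's frame at x -43, y -22, z 78 mm
- stay_knob (a point): grip point of the stay's wooden knob: a round peg, 16 mm thick, 32 mm long, on the bar 55 mm from the pivot, sticking out inwards along the stay's turning axis, (0.978, 0, -0.208) in box axes; this point is 24 mm along it from the bar's middle and moves with the stay. Can be pinched from above along the box's y, with the lid open; when lying it is 30 mm from the front wall
- salt_shaker: clear shaker, 44 mm wide, 90 mm high, to the right of the box near the robot or to its left; not to be disturbed. Origin: centre of its underside
- spice_jar: small round jar with a screw cap, 46 mm wide, 106 mm high, to the right of the box near the robot or to its left; not to be disturbed. Origin: centre of its underside
- mug: white spotted mug, 82 mm wide, 91 mm high, behind the box on the left; not to be disturbed. Origin: underside, near its centre
- tomato_tin: short round food tin, 75 mm wide, 58 mm high, behind the box on the right; not to be disturbed. Origin: centre of its underside
- bottle: clear bottle with a red cap, 77 mm wide, 287 mm high, behind the box on the left; not to be disturbed. Origin: centre of its underside

How it is judged:
By the outcome, as a careful person would: the job done as asked, in the order asked, and still so for the second after the job is handed in, with the robot touching nothing.
It also fails if it takes over 62 s, if anything falls off the work surface, if the arm or the gripper's body presses on something with over 40 N, if the wrist force passes 120 N, or if a joint passes its speed limit or range.

ROBOT

A 7-joint arm with a two-finger parallel gripper is mounted at the origin on a cart in front of the work surface, level with it; the furniture and walls round the work are solid. World frame = base frame: x ahead of the robot, y to its left, z up, the work surface at z = 0. Lengths are in m, angles in rad, forces in N, time in s.
With the tool pointing down it reaches from about 0.4 to 0.85 m from the base axis. Payload 4.5 kg.
Tool frame: the origin (TCP) lies between the finger pads; the fingertips stand 11 mm ahead of it and the grasp point (between the pads) lies 8 mm behind it (r.nose_length is the distance from the TCP to the fingertips, in m); z points along the fingers, y is the line along which they close (so a half turn about z gives the same grasp; the last joint's range is limited). The gripper opens to 88 mm and grips with 3 to 60 N. Pads are 18 mm wide; open, the fingers measure 123 mm over their backs; the gripper's body (75 mm by 187 mm) begins 45 mm behind the grasp point.
Start: joints at [1.276, 0.689, -0.195, 1.565, 0.157, 0.902, -0.215], TCP at [0.202, -0.592, 0.25] pointing down, gripper open.
Joint ranges: [-3.01, 3.01], [-0.46, 2.08], [-1.47, 1.51], [0.13, 2.56], [-1, 4.14], [0.04, 2.09], [-2.66, 2.66]. Speed limits (rad/s): [2.57, 2.57, 3.14, 3.14, 3.14, 3.14, 3.14].

INTERFACE

Orientations are given as a unit quaternion [x, y, z, w].
In Python, from plant import get_state, snapshot, camera_model, r gives the robot as it stands.
- The arm moves only by the shell command python3 -m inch 'ROWS' [FORCE]. ROWS is text: rows parted by semicolons, each of 7 numbers parted by spaces: the opening, from -1 (shut) to 1 (fully open), then the shift along the tool's x, y, z in m, then the turn, a rotation vector about the tool's x, y, z in rad. A call has 1 to 20 rows; each row shifts and turns the commanded pose from where the row before left it, along the tool's axes as they then stand; what a row does not reach is not made up. A row lasts 1/12 s, in which the tool goes at most 41.7 mm and 7.16 degrees, less where a joint would pass 70% of its speed; a pose out of reach is approached as far as the arm can. A call is refused whole if a number of a shift passes 0.0417 or a number of a turn 0.125, either way. A call with a gripper value outside its range is refused whole. The fingers move at their own pace and stop on an object; FORCE is the grip in N (left out, the last holds). Time passes only in rows, so rows that do not move let the fingers close. It gives the time, the measured TCP pose, the force, the opening and the grip force at its end, in the units of the state.
- get_state(): the state, without advancing time (a new reading comes with each control period).
- snapshot(name): name is "scene" or "top" or "wrist"; returns (picture, depth): 420x560x3 uint8, red, green, blue; 420x560 float32, m along the optical axis (not along the pixel's ray), 0 where there is no reading.
- camera_model(name): a dict with "intrinsics" (3x3 intrinsics, pixels), "view" (4x4, takes a point from world to camera coordinates). Camera axes: x right, y down, z forward; pixel columns grow to the right and rows downward; lengths in m; the calibration is good to about 2 mm. A picture is of the moment at which its call begins: read the wrist's pose just before it. camera_model takes no time and is no camera call; for the wrist camera it gives the pose at the moment of the call.
- r.finish_job(): hands the job in; it is judged then, once.
The state is a dict: "clock": time; "q": joint angles; "qd": joint speeds; "joint_torque": joint torques, N m; "tool_pos": TCP position; "eef_rot": TCP orientation; "contact_force": force on the tool from outside, world axes, zero at the start; "moment": the same for the moment, N m; "opening": opening from 0.0 (shut) to 1.0 (fully open); "finger_force": force on a finger pad.
Only numpy, scipy, OpenCV 4.12 (cv2) and the standard library are available. Lean on these libraries where they do the work, as an engineer would, in place of code of your own. Each camera call takes 0.05 s, during which the arm holds its last target. There are 200 camera calls.

## Working session

There is one attempt and no reset: what is moved stays moved. The work goes in short steps, Python scripts to look and compute and a shell command to move; the robot and the scene stay as the last step left them, time stands still between calls to the robot, and variables do not carry over. Pictures are saved under pics/ and viewed, at most 10 in all, crops included, and the job is handed in when it is done.

```bash
ls; mkdir -p pics
python3 - <<'E'
from plant import get_state, snapshot, camera_model, r
import cv2,numpy as np
s=get_state();print({k:np.round(v,3) for k,v in s.items()},r.nose_length)
for n in("scene","top"):
    p,d=snapshot(n);cv2.imwrite(f"pics/{n}0.png",p[:,:,::-1]);np.save(f"pics/{n}0.npy",d)
    c=camera_model(n);print(n,np.round(c["intrinsics"],1).tolist(),np.round(c["view"],3).tolist())
E
```

```text
pics
{'clock': np.float64(0.0), 'q': array([ 1.276,  0.69 , -0.195,  1.566,  0.157,  0.903, -0.215]), 'qd': array([-0.002, -0.001,  0.001, -0.   ,  0.001, -0.001, -0.   ]), 'joint_torque': array([-0.0000e+00, -5.2757e+01, -1.2670e+00, -1.5343e+01, -5.3000e-02,
        7.0000e-03,  0.0000e+00]), 'tool_pos': array([ 0.202, -0.591,  0.249]), 'eef_rot': array([ 0.987,  0.164, -0.   , -0.001]), 'contact_force': array([-0.124, -0.346,  0.91 ]), 'moment': array([ 0.041,  0.002, -0.006]), 'finger_force': np.float64(0.0), 'opening': np.float64(1.003)} 0.011
scene [[399.1, 0.0, 283.8], [0.0, 399.1, 207.9], [0.0, 0.0, 1.0]] [[0.885, -0.466, 0.006, -0.504], [-0.313, -0.603, -0.734, 0.22], [0.346, 0.647, -0.68, 0.752], [0.0, 0.0, 0.0, 1.0]]
top [[423.8, 0.0, 284.2], [0.0, 423.8, 205.4], [0.0, 0.0, 1.0]] [[-0.01, -1.0, -0.017, 0.004], [-0.991, 0.012, -0.135, 0.564], [0.135, 0.015, -0.991, 1.003], [0.0, 0.0, 0.0, 1.0]]
```

View pics/scene0.png

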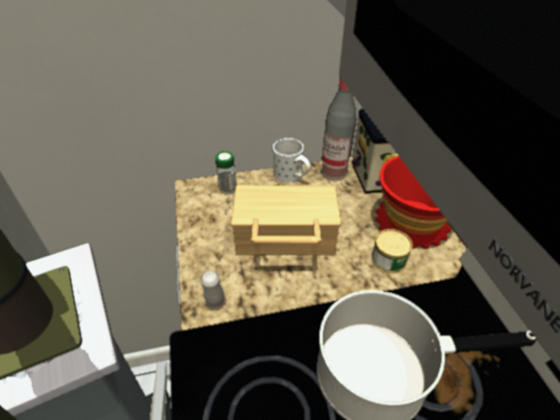

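View pics/top0.png

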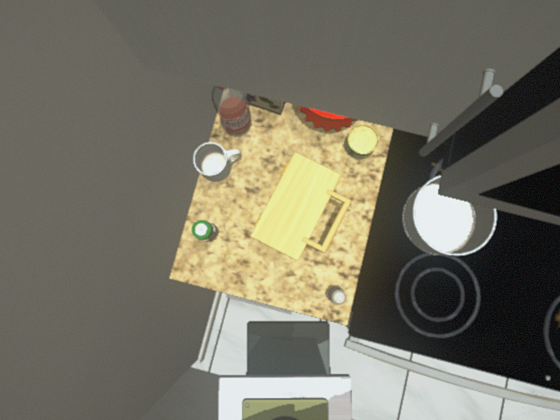

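The scene view shows the box with its lid (235–338, 185–250) and the rail at row ~237. In the top view the lid corners are about (295,153), (340,172), (302,259), (252,236). The rail runs (345,200)–(323,250). The shaker is near (338,296) and the spice jar at (202,230).

```bash
cat > h.py <<'E'
import numpy as np,cv2
def pts(d,c):
    K=np.array(c["intrinsics"]);V=np.array(c["view"])
    v,u=np.indices(d.shape);P=np.stack([(u-K[0,2])/K[0,0]*d,(v-K[1,2])/K[1,1]*d,d],-1)
    return (P-V[:3,3])@V[:3,:3]
E
python3 - <<'E'
from h import *
from plant import camera_model
d=np.load("pics/top0.npy");P=pts(d,camera_model("top"))
m=(d>0)&(P[...,2]>.085)&(P[...,2]<.115)
n,lab,st,ce=cv2.connectedComponentsWithStats(m.astype(np.uint8))
l=lab[205,295];Q=P[lab==l];print(st[l],np.percentile(Q[:,2],[5,50,95]))
lid=cv2.erode((lab==l).astype(np.uint8),np.ones((3,3)))
op=cv2.dilate(cv2.erode((lab==l).astype(np.uint8),np.ones((15,15))),np.ones((15,15)))
R=cv2.minAreaRect(P[op>0][:,:2].astype(np.float32)*1000);print(R,cv2.boxPoints(R))
A=cv2.minAreaRect(Q[:,:2].astype(np.float32)*1000);print(A,cv2.boxPoints(A))
print(np.median(P[op>0][:,2]))
for n,(u,v) in dict(shaker=(338,296),jar=(202,230),mug=(211,160),tin=(362,139),bottle=(235,100),railmid=(336,224),railm2=(335,226)).items():
    print(n,np.round(P[v,u],3))
E
```

```text
[ 251  152  100  109 5696] [0.09974172 0.10286754 0.10590642]
((555.8504028320312, -27.566574096679688), (130.45599365234375, 222.08566284179688), 64.11933898925781) [[ 427.4727    -37.78255 ]
 [ 627.2843   -134.72253 ]
 [ 684.22815   -17.350597]
 [ 484.4165     79.589386]]
((545.8792724609375, -49.265533447265625), (174.59848022460938, 224.1415557861328), 62.405086517333984) [[ 406.1186    -74.7209  ]
 [ 604.7629   -178.54715 ]
 [ 685.63995   -23.810165]
 [ 486.99567    80.01608 ]]
0.1028002685910248
shaker [ 0.348 -0.123  0.088]
jar [0.5   0.185 0.107]
mug [0.688 0.186 0.008]
tin [ 0.723 -0.195  0.057]
bottle [0.768 0.098 0.209]
railmid [ 0.51  -0.12   0.108]
railm2 [ 0.506 -0.118  0.106]
```

```bash
python3 -m inch '1 .032 -.025 0 0 0 0;1 .032 -.025 0 0 0 0;1 .032 -.025 0 0 0 0;1 .032 -.025 0 0 0 0;1 .032 -.025 0 0 0 0;1 .032 -.025 0 0 0 0;1 .032 -.025 0 0 0 0;1 .032 -.025 0 0 0 0;1 .032 -.025 0 0 0 0;1 .032 -.025 0 0 0 0;1 .032 -.025 0 0 0 0;1 .032 -.025 0 0 0 0;1 .032 -.025 0 0 0 0;1 .032 -.025 0 0 0 0' 20; python3 -m inch '1 0 0 0 0 0 -.123;1 0 0 0 0 0 -.123;1 0 0 0 0 0 -.123;1 0 0 0 0 0 -.123;1 0 0 0 0 0 -.123;1 0 0 0 0 0 -.123;1 0 0 0 0 0 -.123;1 0 0 0 0 0 -.123;1 0 0 0 0 0 -.123;1 0 0 0 0 0 -.123;1 0 0 0 0 0 -.123;1 0 0 0 0 0 -.123;1 0 0 0 0 0 -.123;1 0 0 0 0 0 -.123;1 0 0 0 0 0 -.123;1 0 0 0 0 0 -.123;1 0 0 0 0 0 -.123;1 0 0 0 0 0 -.123;1 0 0 0 0 0 -.123'
python3 - <<'E'
from plant import *
import cv2,numpy as np
s=get_state();print(np.round(s["q"],2),s["tool_pos"])
c=camera_model("wrist");p,d=snapshot("wrist");cv2.imwrite("pics/w1.png",p[:,:,::-1]);np.save("pics/w1.npy",d);np.savez("pics/w1c.npz",**c)
E
```

```text
clock: 1.27
tool_pos: [0.5133, -0.1137, 0.2495]
eef_rot: [0.987, 0.164, -0.0, 0.0]
contact_force: [1.5, -1.0, -0.4]
opening: 0.999
finger_force: 0.0
clock: 2.85
tool_pos: [0.5125, -0.1158, 0.2494]
eef_rot: [0.233, 0.973, -0.0, -0.0]
contact_force: [0.7, 0.3, -0.8]
opening: 1.001
finger_force: 0.0
[ 0.62  0.67 -0.82  1.85  0.61  0.9   0.61] [ 0.51249809 -0.11584331  0.24939896]
```

View pics/w1.png

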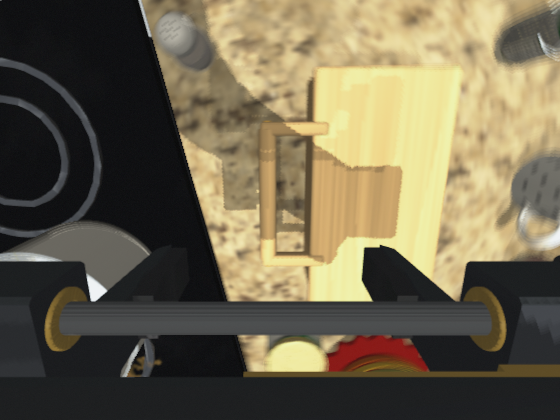

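The wrist view shows the rail as a bar at u≈268, v≈125–262. The lid's front edge is at u≈312 and its near end edge at v≈68.

Run:
```python
from h import *
d=np.load("pics/w1.npy");c=np.load("pics/w1c.npz");P=pts(d,c)
Z=P[...,2]
def line(pts_):
    vx,vy,x,y=cv2.fitLine(np.array(pts_,np.float32),cv2.DIST_HUBER,0,.001,.001).ravel();return vx,vy,x,y
# rail
Q=[]
for v in range(145,250,5):
    row=[u for u in range(250,285) if .085<Z[v,u]<.115]
    if row: Q.append(P[v,int(np.mean(row))]); 
Q=np.array(Q);l=line(Q[:,:2]);print("rail",np.degrees(np.arctan2(l[1],l[0])),Q.mean(0),len(Q))
# lid front edge, back edge
for nm,lo,hi,pick in(("front",295,345,0),("back",420,480,-1)):
    E=[]
    for v in list(range(80,110,3))+list(range(275,295,3) if nm=="front" else range(110,235,5)):
        row=[u for u in range(lo,hi) if .092<Z[v,u]<.115]
        if row:E.append(P[v,row[pick]])
    E=np.array(E);l=line(E[:,:2]);print(nm,np.degrees(np.arctan2(l[1],l[0])),l[2:],E[:,2].mean())
# ends: rail lugs
for v in (118,121,124,127,130,133,255,258,261,264,267,270): print(v,np.round(P[v,290],3))
for v in (60,64,66,68,70,72,75): print(v,np.round(P[v,380],3))
```

```text
rail -27.317566 [ 0.50536912 -0.12072787  0.10506229] 21
front -27.684847 (np.float32(0.5258899), np.float32(-0.08643506)) 0.0970216303593875
back -27.605452 (np.float32(0.54256237), np.float32(0.042228386)) 0.10102087545865396
118 [ 0.456 -0.068 -0.001]
121 [ 0.459 -0.069 -0.001]
124 [ 0.459 -0.074  0.103]
127 [ 0.461 -0.075  0.104]
130 [ 0.463 -0.076  0.102]
133 [ 0.465 -0.078  0.104]
255 [ 0.568 -0.128  0.102]
258 [ 0.57  -0.129  0.104]
261 [ 0.573 -0.13   0.104]
264 [ 0.576 -0.132  0.104]
267 [ 0.627 -0.152 -0.001]
270 [ 0.63  -0.154  0.   ]
60 [ 0.445  0.049 -0.   ]
64 [ 0.449  0.048 -0.001]
66 [ 0.451  0.047 -0.001]
68 [0.452 0.012 0.099]
70 [0.454 0.011 0.102]
72 [0.455 0.01  0.102]
75 [0.457 0.009 0.102]
```

```bash
python3 -m inch '-.28 0 -.0075 0 0 0 .0096;-.28 0 0 .03 0 0 0;-.28 0 0 .03 0 0 0;-.28 0 0 .03 0 0 0;-.28 0 0 .0 0 0 0;-.28 0 0 0 0 0 0' 25; python3 -m inch '-.28 0 0 .023 0 0 0;-.28 0 0 .023 0 0 0;-.28 0 0 .0235 0 0 0;-.28 0 0 0 0 0 0;-1 0 0 0 0 0 0;-1 0 0 0 0 0 0;-1 0 0 0 0 0 0;-1 0 0 0 0 0 0'
```

```text
clock: 3.4
tool_pos: [0.5083, -0.1226, 0.1591]
eef_rot: [0.241, 0.97, -0.0, -0.002]
contact_force: [0.6, 0.2, -0.1]
opening: 0.568
finger_force: 0.0
clock: 4.07
tool_pos: [0.5106, -0.1228, 0.0921]
eef_rot: [0.241, 0.971, -0.0, 0.002]
contact_force: [-0.2, -1.6, 5.2]
opening: 0.167
finger_force: 25.0
```

```bash
python3 -c "
import numpy as np
t=np.r_[np.linspace(0,1.2,13),np.linspace(1.3,1.7,5),1.74]+.049
p=.1632*np.c_[-np.cos(t),-np.sin(t)]
print(np.round(np.diff(p,axis=0),4))"
```

```text
[[ 0.0016 -0.0162]
 [ 0.0032 -0.016 ]
 [ 0.0048 -0.0156]
 [ 0.0063 -0.015 ]
 [ 0.0078 -0.0143]
 [ 0.0092 -0.0135]
 [ 0.0105 -0.0125]
 [ 0.0117 -0.0114]
 [ 0.0128 -0.0102]
 [ 0.0137 -0.0088]
 [ 0.0145 -0.0074]
 [ 0.0152 -0.0059]
 [ 0.0157 -0.0044]
 [ 0.0161 -0.0028]
 [ 0.0163 -0.0012]
 [ 0.0163  0.0005]
 [ 0.0162  0.0021]
 [ 0.0064  0.0013]]
```

```bash
python3 -m inch '-1 0 .0016 -.0162 0 0 0;-1 0 .0032 -.016 0 0 0;-1 0 .0048 -.0156 0 0 0;-1 0 .0063 -.015 0 0 0' 25; python3 -m inch '-1 0 .0078 -.0143 0 0 0;-1 0 .0092 -.0135 0 0 0;-1 0 .0105 -.0125 0 0 0;-1 0 .0117 -.0114 0 0 0'
```

```text
clock: 4.4
tool_pos: [0.5183, -0.1077, 0.1546]
eef_rot: [0.24, 0.971, 0.001, 0.002]
contact_force: [4.7, 2.4, -5.8]
opening: 0.163
finger_force: 25.2
clock: 4.73
tool_pos: [0.5386, -0.0689, 0.2059]
eef_rot: [0.239, 0.971, 0.005, 0.003]
contact_force: [15.4, 11.6, -27.9]
opening: 0.158
finger_force: 26.9
```

```bash
python3 -m inch '-1 0 0 0 0 0 0;-1 0 .003 .004 0 0 0;-1 0 0 0 0 0 0' 25
```

```text
clock: 4.98
tool_pos: [0.5368, -0.0725, 0.2014]
eef_rot: [0.241, 0.971, -0.002, 0.001]
contact_force: [1.0, -3.6, 2.5]
opening: 0.154
finger_force: 24.5
```

```bash
python3 -m inch '-1 0 .0063 -.005 0 0 0;-1 0 .0063 -.005 0 0 0;-1 0 .0067 -.0043 0 0 0;-1 0 .0067 -.0043 0 0 0;-1 0 .0071 -.0036 0 0 0;-1 0 .0071 -.0036 0 0 0;-1 0 0 0 0 0 0' 25; python3 -c "
import numpy as np
from plant import get_state
p=get_state()['tool_pos'];x=(p[0]-.5834)*.462+(p[1]-.0224)*.887;z=p[2]+.008-.09;print(x,z,np.hypot(x,z),np.arctan2(z,-x)-.049)"
```

```text
clock: 5.57
tool_pos: [0.5575, -0.0325, 0.2269]
eef_rot: [0.239, 0.971, 0.002, 0.002]
contact_force: [7.8, -1.6, -11.7]
opening: 0.146
finger_force: 25.6
-0.06063180814200221 0.14486848337503894 0.15704487777050385 1.1254185552001004
```

```bash
python3 -m inch '-1 0 .0062 -.001 0 0 0;-1 0 .0062 -.0015 0 0 0;-1 0 .0063 -.002 0 0 0;-1 0 .0077 -.0016 0 0 0;-1 0 .0077 -.0016 0 0 0;-1 0 .0077 -.0014 0 0 0;-1 0 0 0 0 0 0' 25; python3 -m inch '-1 0 .0078 -.0005 0 0 0;-1 0 .0078 -.0003 0 0 0;-1 0 .0079 -.0002 0 0 0;-1 0 0 0 0 0 0' 20; python3 -c "
import numpy as np
from plant import get_state
p=get_state()['tool_pos'];x=(p[0]-.5834)*.462+(p[1]-.0224)*.887;z=p[2]+.008-.09;print(x,z,np.hypot(x,z),np.arctan2(z,-x)-.049)"
```

```text
clock: 6.15
tool_pos: [0.576, 0.003, 0.2359]
eef_rot: [0.24, 0.971, 0.0, 0.001]
contact_force: [5.1, -4.2, -3.9]
opening: 0.144
finger_force: 25.2
clock: 6.48
tool_pos: [0.5872, 0.0246, 0.237]
eef_rot: [0.239, 0.971, 0.001, 0.001]
contact_force: [4.5, -4.1, 0.1]
opening: 0.141
finger_force: 20.0
0.003696403388294052 0.15499295192034554 0.15503702313638357 1.545640655091426
```

```bash
python3 -m inch '-1 0 .007 .0004 0 0 0;-1 0 .007 .0008 0 0 0;-1 0 .007 .001 0 0 0;-1 0 .005 .001 0 0 0;-1 0 0 0 0 0 0;-1 0 0 0 0 0 0' 15; python3 -c "
import numpy as np
from plant import get_state
p=get_state()['tool_pos'];x=(p[0]-.5834)*.462+(p[1]-.0224)*.887;z=p[2]+.008-.09;print(x,z,np.hypot(x,z),np.arctan2(z,-x)-.049)"
```

```text
clock: 6.98
tool_pos: [0.5986, 0.0469, 0.2338]
eef_rot: [0.24, 0.971, 0.001, 0.001]
contact_force: [3.4, -2.5, 2.1]
opening: 0.142
finger_force: 15.0
0.028727901858171173 0.15179169626518949 0.15448628223967412 1.7088427221815259
```

```bash
python3 -m inch '-.4 0 0 0 0 0 0;-.4 0 0 0 0 0 0;-.4 0 0 0 0 0 0;-.4 0 0 0 0 0 0;-.4 0 0 -.01 0 0 0;-.4 0 0 -.02 0 0 0;-.4 0 0 -.03 0 0 0;0 0 -.01 -.01 0 0 0;0 0 -.04 0 0 0 0;0 0 -.04 0 0 0 0'
python3 - <<'E'
from plant import *
import cv2,numpy as np
s=get_state();print(np.round(s["q"],2),s["tool_pos"])
c=camera_model("wrist");p,d=snapshot("wrist");cv2.imwrite("pics/w2.png",p[:,:,::-1]);np.save("pics/w2.npy",d);np.savez("pics/w2c.npz",**c)
E
```

```text
clock: 7.82
tool_pos: [0.5558, -0.0332, 0.3047]
eef_rot: [0.238, 0.971, 0.001, 0.001]
contact_force: [0.4, -0.8, -0.4]
opening: 0.49
finger_force: 0.0
[ 0.46  0.64 -0.84  1.69  0.53  1.06  0.54] [ 0.55579081 -0.03320836  0.30474032]
```

View pics/w2.png

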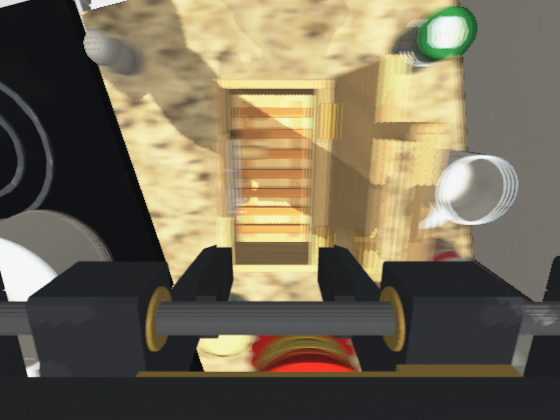

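The lid stands open on the right (u≈340–460). The box rim spans about (218–335, 80–268), and the stay lies along the front wall at u≈234, with its knob near (250,185).

Run:
```python
from h import *
d=np.load("pics/w2.npy");c=np.load("pics/w2c.npz");P=pts(d,c)
X=np.array([.462,.887]);Y=np.array([-.887,.462]);O=np.array([.5834,.0224])-.06*X
B=np.dstack([(P[...,:2]-O)@X,(P[...,:2]-O)@Y,P[...,2]])*1000
for b in([-43,-22,78],[-19.5,33,73],[-43,53,78]):
    w=np.r_[O+b[0]/1e3*X+b[1]/1e3*Y,b[2]/1e3];q=c["intrinsics"]@(c["view"]@np.r_[w,1])[:3];print(b,q[:2]/q[2])
# rim
m=abs(B[...,2]-90)<5; 
for v in(110,120,220): 
    us=np.where(m[v])[0];us=us[(us>200)&(us<345)];print(v,us.min(),us.max(),B[v,us.min()].round(),B[v,us.max()].round())
us=np.where(m[:,290])[0];print(us.min(),us.max(),B[us.min(),290].round(),B[us.max(),290].round())
m2=(B[...,0]>-47)&(B[...,0]<-5)&(abs(B[...,1])<80)&(B[...,2]>50)&(B[...,2]<95)
Q=B[m2];k=Q[Q[:,0]>-34];print(len(k),k.min(0),k.max(0),np.median(k,0))
ys=Q[Q[:,0]<-36];print(np.percentile(ys,[2,50,98],axis=0).round())
p=cv2.imread("pics/w2.png");cv2.imwrite("pics/w2c.png",cv2.resize(p[120:250,205:335],None,fx=4,fy=4))
```

```text
[-43, -22, 78] [239.91180856 199.90324219]
[-19.5, 33, 73] [259.40515233 152.17390847]
[-43, 53, 78] [237.79334501 134.45158204]
110 221 335 [-59.  79.  89.] [61. 78. 95.]
120 221 335 [-59.  69.  88.] [61. 68. 94.]
220 225 330 [-60. -44.  87.] [ 61. -42.  93.]
79 353 [ 14. 109.  87.] [  18. -223.   95.]
321 [-33.98526961  25.12075709  69.02052681] [-8.46055042 40.40253878 85.31348589] [-21.78250364  33.58378276  79.0223018 ]
[[-46. -35.  76.]
 [-42.  13.  82.]
 [-36.  57.  92.]]
```

View pics/w2c.png

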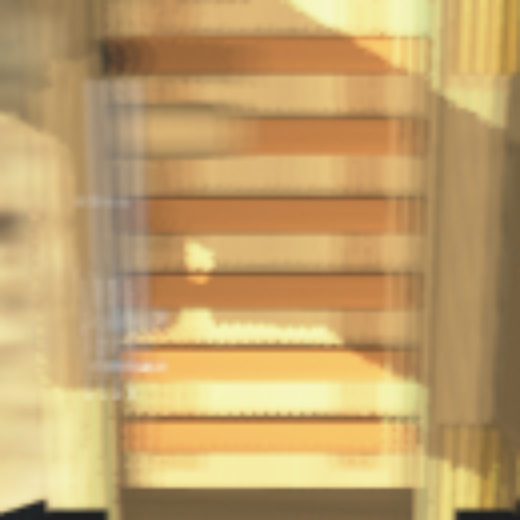

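```bash
python3 -m inch '0 0 -.0175 0 0 0 -.1208;0 0 0 0 0 0 -.1208;0 0 0 0 0 0 -.1208;0 0 0 0 0 0 -.1208;0 0 0 0 0 0 -.1208;0 0 0 0 0 0 -.1208;0 0 0 0 0 0 -.1208;0 0 0 0 0 0 -.1208;0 0 0 0 0 0 -.1208;0 0 0 0 0 0 -.1208;0 0 0 0 0 0 -.1208;0 0 0 0 0 0 -.1208;0 0 0 0 0 0 -.1208'
cat >> h.py <<'E'
X=np.array([.462,.887]);Y=np.array([-.887,.462]);O=np.array([.5834,.0224])-.06*X
def box(p): return np.round(np.r_[(p[:2]-O)@X,(p[:2]-O)@Y,p[2]]*1000,1)
def rep():
    from plant import get_state,camera_model
    from scipy.spatial.transform import Rotation as R
    s=get_state();M=R.from_quat(s["eef_rot"]).as_matrix()
    V=np.array(camera_model("wrist")["view"]);cp=-V[:3,:3].T@V[:3,3]
    print("tcp",box(s["tool_pos"]),"F",np.round(s["contact_force"],1),"q",np.round(s["q"],2),"toolx in box",np.round(M[:2,0]@np.c_[X,Y],3),"cam",box(cp))
E
python3 -c "from h import *;rep()"
```

```text
clock: 8.95
tool_pos: [0.5472, -0.0503, 0.3034]
eef_rot: [-0.519, 0.855, -0.0, -0.0]
contact_force: [0.0, -0.4, 0.5]
opening: 0.498
finger_force: 0.0
tcp [-21.2  -1.5 303.4] F [ 0.  -0.4  0.5] q [ 0.66  0.79 -1.25  1.7   0.79  1.25  1.89] toolx in box [-1.  0.] cam [-91.   -1.2 437.5]
```

```bash
python3 -m inch '-.1 -.0017 .0345 0 0 0 0;-.1 0 0 .035 0 0 0;-.1 0 0 .035 0 0 0;-.1 0 0 .035 0 0 0;-.1 0 0 .035 0 0 0;-.1 0 0 .02 0 0 0;-.1 0 0 .02 0 0 0;-.1 0 0 0 0 0 0;-.1 0 0 0 0 0 0' 15; python3 -c "from h import *;rep()"
```

```text
clock: 9.7
tool_pos: [0.5174, -0.0324, 0.1232]
eef_rot: [-0.516, 0.856, 0.0, -0.001]
contact_force: [-0.4, 0.6, -0.2]
opening: 0.449
finger_force: 0.0
tcp [-19.1  33.3 123.2] F [-0.4  0.6 -0.2] q [ 0.55  0.98 -1.06  1.97  1.11  0.94  1.56] toolx in box [-1.     0.006] cam [-88.9  33.8 257.2]
```

```bash
python3 -m inch '-.1 0 0 .02 0 0 0;-.1 0 0 .02 0 0 0;-.1 0 0 .018 0 0 0;-.1 0 0 0 0 0 0;-1 0 0 0 0 0 0;-1 0 0 0 0 0 0;-1 0 0 0 0 0 0;-1 0 0 0 0 0 0;-1 0 0 0 0 0 0' 12; python3 -c "
from h import *;rep()
a=np.r_[np.linspace(0,1.6,9),1.78];p=55*np.c_[.208*np.sin(a),np.cos(a),.978*np.sin(a)];print(np.diff(p,axis=0).round(1))"
```

```text
clock: 10.45
tool_pos: [0.5184, -0.0317, 0.0667]
eef_rot: [-0.516, 0.856, -0.0, 0.001]
contact_force: [-1.1, -0.7, 6.6]
opening: 0.172
finger_force: 12.0
tcp [-18.   32.6  66.7] F [-1.1 -0.7  6.6] q [ 0.52  1.06 -0.98  1.99  1.24  0.88  1.46] toolx in box [-1.     0.005] cam [-88.   33.5 200.5]
[[  2.3  -1.1  10.7]
 [  2.2  -3.2  10.3]
 [  2.   -5.3   9.4]
 [  1.7  -7.1   8.2]
 [  1.4  -8.6   6.7]
 [  1.   -9.8   4.9]
 [  0.6 -10.6   2.9]
 [  0.2 -11.    0.8]
 [ -0.2  -9.8  -1.1]]
```

```bash
python3 -m inch '-1 -.0023 -.0011 -.0107 0 0 0;-1 -.0022 -.0032 -.0103 0 0 0;-1 -.002 -.0053 -.0094 0 0 0;-1 -.0017 -.0071 -.0082 0 0 0;-1 0 0 0 0 0 0' 12; python3 -c "from h import *;rep()"; python3 -m inch '-1 -.0014 -.0086 -.0067 0 0 0;-1 -.001 -.0098 -.0049 0 0 0;-1 -.0006 -.0106 -.0029 0 0 0;-1 0 0 0 0 0 0' 12; python3 -c "from h import *;rep()"
```

```text
clock: 10.87
tool_pos: [0.5335, -0.0299, 0.1058]
eef_rot: [-0.517, 0.856, 0.003, -0.001]
contact_force: [-10.9, 4.8, 8.3]
opening: 0.176
finger_force: 12.0
tcp [ -9.5  20.  105.8] F [-10.9   4.8   8.3] q [ 0.53  1.02 -1.03  1.93  1.12  0.94  1.57] toolx in box [-1.     0.003] cam [-79.5  19.8 239.7]
clock: 11.2
tool_pos: [0.565, -0.0421, 0.1211]
eef_rot: [-0.516, 0.856, 0.0, 0.002]
contact_force: [-2.8, -0.0, 14.2]
opening: 0.176
finger_force: 12.0
tcp [ -5.7 -13.4 121.1] F [-2.8 -0.  14.2] q [ 0.55  1.02 -1.05  1.83  1.08  0.99  1.67] toolx in box [-1.     0.005] cam [-76.1 -12.6 254.8]
```

```bash
python3 -m inch '-1 0 -.008 -.002 0 0 0;-1 0 -.008 -.001 0 0 0;-1 0 -.005 0 0 0 0;-1 0 0 0 0 0 0' 12; python3 -c "from h import *;rep()"
```

```text
clock: 11.53
tool_pos: [0.5814, -0.051, 0.1224]
eef_rot: [-0.517, 0.856, 0.002, 0.0]
contact_force: [-5.7, 5.8, 9.0]
opening: 0.175
finger_force: 12.0
tcp [ -6.  -32.2 122.4] F [-5.7  5.8  9. ] q [ 0.55  1.03 -1.05  1.77  1.05  1.02  1.73] toolx in box [-1.     0.005] cam [-76.3 -32.  256.2]
```

```bash
python3 -m inch '-.3 0 0 0 0 0 0;-.3 0 0 0 0 0 0;-.3 0 0 0 0 0 0;-.3 0 0 0 0 0 0;-.3 0 0 -.01 0 0 0;-.3 0 0 -.02 0 0 0;-.3 0 0 -.04 0 0 0;-.3 0 0 -.04 0 0 0;-.3 0 0 -.04 0 0 0;-.3 0 0 -.04 0 0 0;-.3 0 0 0 0 0 0'
python3 - <<'E'
from h import *
rep()
from plant import *
p,d=snapshot("wrist");cv2.imwrite("pics/w3.png",p[:,:,::-1])
P=pts(d,camera_model("wrist"));B=np.dstack([(P[...,:2]-O)@X,(P[...,:2]-O)@Y,P[...,2]])*1000
m=(d>0)&(B[...,0]>-45)&(B[...,0]<0)&(abs(B[...,1])<90)&(B[...,2]>105)&(B[...,2]<170);Q=B[m]
print(len(Q),Q.min(0),Q.max(0),Q[Q[:,2]>148].mean(0))
p,d=snapshot("top");P=pts(d,camera_model("top"));B=np.dstack([(P[...,:2]-O)@X,(P[...,:2]-O)@Y,P[...,2]])*1000
m=(d>0)&(B[...,0]>40)&(B[...,0]<130)&(abs(B[...,1])<110)&(B[...,2]>150)&(B[...,2]<275);print(m.sum(),np.percentile(B[m],[5,50,95],axis=0).round())
E
```

```text
clock: 12.45
tool_pos: [0.5853, -0.0508, 0.3204]
eef_rot: [-0.516, 0.856, -0.002, 0.006]
contact_force: [0.4, 1.6, -0.6]
opening: 0.35
finger_force: 0.0
tcp [ -4.  -35.5 320.4] F [ 0.4  1.6 -0.6] q [ 0.62  0.8  -1.22  1.58  0.78  1.31  1.95] toolx in box [-1.     0.006] cam [-75.1 -33.4 453.7]
573 [-40.63426645 -39.66871153 105.10414491] [-1.82262673e-02 -2.20161530e+01  1.52600397e+02] [-29.86651232 -34.27327554 150.23792684]
1813 [[ 73. -74. 158.]
 [ 84.   8. 210.]
 [ 98.  96. 258.]]
```

View pics/w3.png

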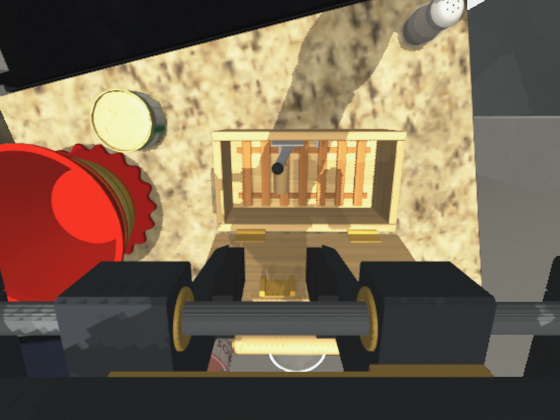

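The stay stands leaning on its stop, tip near (278,168), and the lid is still back. I'll turn the tool back and take the rail again.

```bash
python3 -m inch '-.28 0 0 0 0 0 .1208;-.28 0 0 0 0 0 .1208;-.28 0 0 0 0 0 .1208;-.28 0 0 0 0 0 .1208;-.28 0 0 0 0 0 .1208;-.28 0 0 0 0 0 .1208;-.28 0 0 0 0 0 .1208;-.28 0 0 0 0 0 .1208;-.28 0 0 0 0 0 .1208;-.28 0 0 0 0 0 .1208;-.28 0 0 0 0 0 .1208;-.28 0 0 0 0 0 .1208;-.28 0 0 0 0 0 .1208;-.28 .0185 .032 0 0 0 0;-.28 .017 .032 0 0 0 0;-.28 0 .032 0 0 0 0;-.28 0 0 .015 0 0 0;-.28 0 0 0 0 0 0;-.28 0 0 0 0 0 0'; python3 -c "from h import *;rep()"
```

```text
clock: 14.13
tool_pos: [0.5944, 0.0468, 0.2945]
eef_rot: [0.24, 0.971, -0.002, -0.002]
contact_force: [0.4, -0.8, 0.4]
opening: 0.362
finger_force: 0.0
tcp [ 86.7   1.5 294.5] F [ 0.4 -0.8  0.4] q [ 0.27  0.7  -0.79  1.58  0.54  1.1   0.43] toolx in box [0.005 1.   ] cam [ 87.5  71.2 428.7]
```

```bash
python3 -m inch '-.28 0 .005 0 0 0 0;-.28 0 0 .013 0 0 0;-.28 0 0 .013 0 0 0;-.28 0 0 .013 0 0 0;-.28 0 0 .013 0 0 0;-.28 0 0 0 0 0 0' 15; python3 -c "from h import *;rep()"
```

```text
clock: 14.63
tool_pos: [0.5967, 0.0505, 0.2424]
eef_rot: [0.241, 0.97, -0.001, -0.002]
contact_force: [-0.7, 0.1, 0.8]
opening: 0.359
finger_force: 0.0
tcp [ 91.1   1.2 242.4] F [-0.7  0.1  0.8] q [ 0.25  0.75 -0.76  1.63  0.59  1.    0.38] toolx in box [0.007 1.   ] cam [ 92.   70.9 376.5]
```

Close, then swing down along the arc in small steps.

```bash
python3 -m inch '-1 0 0 0 0 0 0;-1 0 0 0 0 0 0;-1 0 0 0 0 0 0;-1 0 0 0 0 0 0;-1 0 0 0 0 0 0' 20; python3 -c "
from h import *;rep()
t=np.r_[np.arange(1.72,.69,-.08),.65]+.049
p=.1632*np.c_[-np.cos(t),-np.sin(t)]
print(np.c_[t[1:]-.049,np.diff(p,axis=0).round(4),(p[1:,0]*1000+60).round(1),(82-p[1:,1]*1000).round(1)])"
```

```text
clock: 15.05
tool_pos: [0.5981, 0.0517, 0.2455]
eef_rot: [0.241, 0.971, -0.001, 0.001]
contact_force: [-1.4, -3.8, 4.5]
opening: 0.175
finger_force: 20.0
tcp [ 92.9   0.5 245.5] F [-1.4 -3.8  4.5] q [ 0.25  0.75 -0.76  1.63  0.59  1.    0.38] toolx in box [0.006 1.   ] cam [ 93.3  70.8 379.3]
[[ 1.640e+00 -1.290e-02 -2.100e-03  7.920e+01  2.441e+02]
 [ 1.560e+00 -1.300e-02 -1.000e-03  6.620e+01  2.451e+02]
 [ 1.480e+00 -1.310e-02  0.000e+00  5.320e+01  2.451e+02]
 [ 1.400e+00 -1.300e-02  1.100e-03  4.020e+01  2.440e+02]
 [ 1.320e+00 -1.290e-02  2.100e-03  2.730e+01  2.419e+02]
 [ 1.240e+00 -1.270e-02  3.100e-03  1.460e+01  2.388e+02]
 [ 1.160e+00 -1.240e-02  4.100e-03  2.200e+00  2.346e+02]
 [ 1.080e+00 -1.200e-02  5.100e-03 -9.800e+00  2.295e+02]
 [ 1.000e+00 -1.160e-02  6.000e-03 -2.130e+01  2.235e+02]
 [ 9.200e-01 -1.100e-02  7.000e-03 -3.240e+01  2.165e+02]
 [ 8.400e-01 -1.050e-02  7.800e-03 -4.280e+01  2.087e+02]
 [ 7.600e-01 -9.800e-03  8.600e-03 -5.260e+01  2.001e+02]
 [ 6.500e-01 -1.230e-02  1.310e-02 -6.490e+01  1.870e+02]]
```

```bash
python3 -m inch '-1 0 -.0065 -.0012 0 0 0;-1 0 -.0065 -.001 0 0 0;-1 0 -.0065 -.0006 0 0 0;-1 0 -.0065 -.0004 0 0 0;-1 0 -.0065 0 0 0 0;-1 0 -.0065 0 0 0 0;-1 0 -.0065 .0004 0 0 0;-1 0 -.0065 .0007 0 0 0;-1 0 0 0 0 0 0' 20;  python3 -c "from h import *;rep()"
```

```text
clock: 15.8
tool_pos: [0.5728, 0.0042, 0.2461]
eef_rot: [0.241, 0.97, -0.001, -0.001]
contact_force: [2.9, -1.9, 1.5]
opening: 0.17
finger_force: 20.0
tcp [ 39.    1.  246.1] F [ 2.9 -1.9  1.5] q [ 0.35  0.72 -0.77  1.71  0.59  0.96  0.43] toolx in box [0.007 1.   ] cam [ 39.7  71.1 380.1]
```

```bash
python3 -m inch '-1 0 -.0065 .0009 0 0 0;-1 0 -.0065 .0012 0 0 0;-1 0 -.0064 .0015 0 0 0;-1 0 -.0063 .0016 0 0 0;-1 0 -.0062 .002 0 0 0;-1 0 -.0062 .0021 0 0 0;-1 0 0 0 0 0 0' 20;  python3 -c "from h import *;rep()"
```

```text
clock: 16.38
tool_pos: [0.5547, -0.029, 0.2365]
eef_rot: [0.241, 0.97, -0.001, -0.001]
contact_force: [4.1, -0.8, -0.7]
opening: 0.169
finger_force: 20.0
tcp [  1.2   1.7 236.5] F [ 4.1 -0.8 -0.7] q [ 0.41  0.71 -0.77  1.77  0.61  0.92  0.46] toolx in box [0.007 1.   ] cam [  1.9  71.6 370.6]
```

```bash
python3 -m inch '-1 0 -.006 .0025 0 0 0;-1 0 -.006 .0026 0 0 0;-1 0 -.0058 .003 0 0 0;-1 0 -.0058 .003 0 0 0;-1 0 -.0055 .0035 0 0 0;-1 0 -.0055 .0035 0 0 0;-1 0 0 0 0 0 0' 20;  python3 -c "from h import *;rep()"
```

```text
clock: 16.97
tool_pos: [0.5386, -0.059, 0.2181]
eef_rot: [0.241, 0.971, -0.001, -0.001]
contact_force: [3.0, 1.5, -2.5]
opening: 0.17
finger_force: 20.0
tcp [-32.9   2.1 218.1] F [ 3.   1.5 -2.5] q [ 0.47  0.72 -0.76  1.83  0.64  0.86  0.48] toolx in box [0.006 1.   ] cam [-32.4  72.  352.2]
```

```bash
python3 -m inch '-1 0 -.0053 .0039 0 0 0;-1 0 -.0052 .0039 0 0 0;-1 0 -.0049 .0043 0 0 0;-1 0 -.0049 .0043 0 0 0;-1 0 0 0 0 0 0' 20;  python3 -c "from h import *;rep()"
```

```text
clock: 17.38
tool_pos: [0.5295, -0.0761, 0.2016]
eef_rot: [0.241, 0.971, 0.0, -0.001]
contact_force: [2.0, 3.3, -4.4]
opening: 0.167
finger_force: 20.1
tcp [-52.2   2.3 201.6] F [ 2.   3.3 -4.4] q [ 0.49  0.73 -0.74  1.87  0.67  0.81  0.48] toolx in box [0.006 1.   ] cam [-52.   72.2 335.7]
```

```bash
python3 -m inch '-1 0 -.003 .0032 0 0 0;-1 0 -.003 .0032 0 0 0;-1 0 -.003 .0033 0 0 0;-1 0 0 0 0 0 0;-1 0 0 0 0 0 0' 20;  python3 -c "from h import *;rep()"
```

```text
clock: 17.8
tool_pos: [0.5258, -0.0832, 0.1929]
eef_rot: [0.24, 0.971, 0.0, -0.0]
contact_force: [1.7, 5.7, -3.1]
opening: 0.166
finger_force: 20.1
tcp [-60.3   2.3 192.9] F [ 1.7  5.7 -3.1] q [ 0.5   0.74 -0.73  1.89  0.69  0.79  0.48] toolx in box [0.005 1.   ] cam [-60.2  72.3 326.9]
```

```bash
python3 -m inch '-1 0 -.0015 .0016 0 0 0;-1 0 -.0015 .0016 0 0 0;-1 0 0 0 0 0 0;-1 0 0 0 0 0 0' 20;  python3 -c "from h import *;rep()"
```

```text
clock: 18.13
tool_pos: [0.5246, -0.0856, 0.1898]
eef_rot: [0.24, 0.971, 0.001, -0.0]
contact_force: [2.0, 5.3, -4.1]
opening: 0.166
finger_force: 20.1
tcp [-62.9   2.3 189.8] F [ 2.   5.3 -4.1] q [ 0.5   0.74 -0.73  1.89  0.69  0.78  0.48] toolx in box [0.004 1.   ] cam [-62.9  72.3 323.8]
```

```bash
python3 -m inch '-1 0 -.001 .0012 0 0 0;-1 0 -.001 .0012 0 0 0;-1 0 0 0 0 0 0;-1 0 0 0 0 0 0' 20;  python3 -c "from h import *;rep()"
```

```text
clock: 18.47
tool_pos: [0.5238, -0.0872, 0.1876]
eef_rot: [0.24, 0.971, 0.001, 0.0]
contact_force: [1.4, 6.0, -3.4]
opening: 0.171
finger_force: 20.2
tcp [-64.7   2.3 187.6] F [ 1.4  6.  -3.4] q [ 0.51  0.74 -0.73  1.9   0.7   0.77  0.48] toolx in box [0.004 1.   ] cam [-64.7  72.3 321.6]
```

```bash
python3 -m inch '-1 0 -.001 .0012 0 0 0;-1 0 -.001 .0012 0 0 0;-1 0 0 0 0 0 0;-1 0 0 0 0 0 0' 20;  python3 -c "from h import *;rep()"
```

```text
clock: 18.8
tool_pos: [0.5236, -0.0878, 0.1866]
eef_rot: [0.239, 0.971, 0.001, 0.001]
contact_force: [-1.0, 8.7, 6.8]
opening: 0.169
finger_force: 19.5
tcp [-65.3   2.2 186.6] F [-1.   8.7  6.8] q [ 0.51  0.74 -0.72  1.9   0.7   0.77  0.47] toolx in box [0.003 1.   ] cam [-65.6  72.4 320.5]
```

Contact: the force jumped up by 10 N at an angle of about 0.65. I'll release gently and withdraw upward.

```bash
python3 -m inch '-1 0 0 0 0 0 0;-1 0 0 0 0 0 0' 4; python3 -m inch '-.35 0 0 0 0 0 0;-.35 0 0 0 0 0 0;-.35 0 0 0 0 0 0;-.35 0 0 0 0 0 0;-.35 0 0 -.006 0 0 0;-.35 0 0 -.01 0 0 0;-.35 0 0 -.02 0 0 0;-.35 0 0 -.03 0 0 0;-.35 0 0 -.03 0 0 0;-.35 0 0 -.03 0 0 0;-.35 0 0 0 0 0 0' 4
python3 - <<'E'
from h import *
rep()
from plant import *
p,d=snapshot("scene");cv2.imwrite("pics/s4.png",p[:,:,::-1])
p,d=snapshot("top");P=pts(d,camera_model("top"));B=np.dstack([(P[...,:2]-O)@X,(P[...,:2]-O)@Y,P[...,2]])*1000
m=(d>0)&(B[...,0]>-40)&(B[...,0]<50)&(abs(B[...,1])<105)&(B[...,2]>100)&(B[...,2]<200);Q=B[m]
print(m.sum(),"lid angle",-np.arctan(np.polyfit(Q[:,0],Q[:,2],1)[0]))
E
```

```text
clock: 18.97
tool_pos: [0.5237, -0.0878, 0.1864]
eef_rot: [0.239, 0.971, 0.001, 0.001]
contact_force: [0.1, 7.4, 5.1]
opening: 0.182
finger_force: 3.6
clock: 19.88
tool_pos: [0.5258, -0.0888, 0.3174]
eef_rot: [0.24, 0.971, 0.001, 0.005]
contact_force: [1.1, 0.3, 0.4]
opening: 0.326
finger_force: 0.0
tcp [-6.520e+01 -2.000e-01  3.174e+02] F [1.1 0.3 0.4] q [ 0.6   0.59 -0.86  1.74  0.51  1.04  0.65] toolx in box [0.005 1.   ] cam [-65.6  71.1 450.7]
1935 lid angle 0.629843757376932
```

View pics/s4.png

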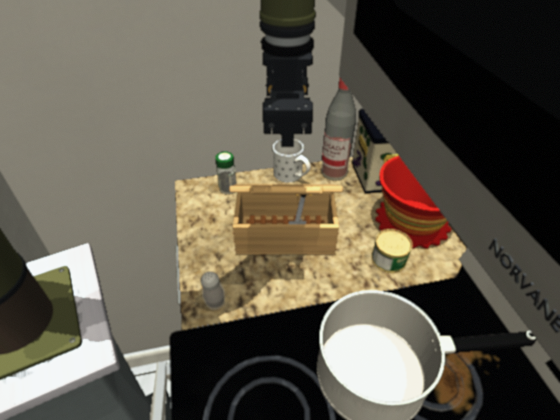

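The lid (edge at row ~188) rests on the stay (about 300,195–222) at ≈0.63–0.65 rad. The other things look unmoved and the gripper is clear.

```bash
python3 -c "
from plant import r
print(r.finish_job())"
```

```text
the job is handed in; nothing more can be done
None
```

The job is handed in: the lid rests on the raised stay at about 0.64 rad, the gripper was clear of everything, the things round the box look unmoved in the final picture, and it took about 20 s of the 62 s.

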